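Clear the metalwork bench: crate the tins, sweep up the offcuts

TASK

Clear the bench: first stand every loose steel tin upright in an empty cell of the divided crate, one per cell, leaving the jars that are already there in their cells. Then take the bench brush from its wooden stand and sweep all the sharp offcuts across the bench, well inside the open-fronted steel scrap pan, without lifting them or touching them with the fingers, and finally put the brush back upright on its stand, lined up with it. Leave the other tools on the bench where they are.

Things in the scene. Friction and masses are not known exactly. Their poses are not given: they have to be found in the camera images.
- crate: Fixed plywood crate, 270 mm (x) by 184 mm (y), 50 mm high, open on top, divided by 6 mm walls into 3 x 2 cells of 82 x 83 mm inside. The cells' centres lie at crate x = -88, 0 or +88 mm and y = -44.5 or +44.5 mm. Origin at the centre of its underside, x and y along its walls, z up; inner floor 6 mm above the bench.
- jar0: Brown glass jar with a dark lid, 60 mm in diameter, 95 mm high, standing in a crate cell from the start; it stays there. Origin at the centre of its underside. Absent (None) in some starts, and its cell then empty.
- jar1: Brown glass jar with a dark lid, 60 mm in diameter, 95 mm high, standing in a crate cell from the start; it stays there. Origin at the centre of its underside. Absent (None) in some starts, and its cell then empty.
- jar2: Brown glass jar with a dark lid, 60 mm in diameter, 95 mm high, standing in a crate cell from the start; it stays there. Origin at the centre of its underside. Absent (None) in some starts, and its cell then empty.
- tin0: Plain steel tin, a cylinder 62 mm in diameter and 95 mm high, 0.28 to 0.52 kg, standing upright on the bench among the offcuts. Origin at the centre of its underside, z up. Absent (None) in some starts.
- tin1: Plain steel tin, a cylinder 62 mm in diameter and 95 mm high, 0.28 to 0.52 kg, standing upright on the bench among the offcuts. Origin at the centre of its underside, z up. Absent (None) in some starts.
- tin2: Plain steel tin, a cylinder 62 mm in diameter and 95 mm high, 0.28 to 0.52 kg, standing upright on the bench among the offcuts. Origin at the centre of its underside, z up. Absent (None) in some starts.
- tin3: Plain steel tin, a cylinder 62 mm in diameter and 95 mm high, 0.28 to 0.52 kg, standing upright on the bench among the offcuts. Origin at the centre of its underside, z up. Absent (None) in some starts.
- offcut0: Aluminium square bar offcut, 60 x 28 x 28 mm, lying on the bench. Origin at its centre, x along its length. The state gives None if it is absent. Sharp: not to be touched by the fingers.
- offcut1: Aluminium angle (L) offcut, 60 mm long, legs 30 mm, 6 mm thick, lying on one leg. Origin at the centre of its 60 x 30 x 30 mm outline, x along its length. The state gives None if it is absent. Sharp: not to be touched by the fingers.
- offcut2: Wooden batten offcut, 60 x 30 x 30 mm, lying on the bench. Origin at its centre, x along its length. The state gives None if it is absent. Sharp: not to be touched by the fingers.
- offcut3: Dark steel channel (U) offcut, 60 x 30 x 30 mm, open side up. Origin at its centre, x along its length. The state gives None if it is absent. Sharp: not to be touched by the fingers.
- offcut4: Aluminium flat bar offcut, 64 x 40 mm, 20 mm thick, lying flat. Origin at its centre, x along its length. The state gives None if it is absent. Sharp: not to be touched by the fingers.
- pan: Fixed sheet-steel scrap pan with three walls, open at its +y side (the mouth). Inside 230 mm wide (x) and 200 mm deep (y from 0 at the mouth to -200 at the back wall); walls 5 mm thick, 45 mm high, with short wings at the mouth flaring outward to x = +-140 mm, y = +24 mm. Its floor is a thin sheet level with the bench, with no sill at the mouth. Origin on the bench at the middle of the mouth.
- stand: Fixed wooden board 60 mm (x) by 170 mm (y), 12 mm thick, on which the brush stands. Origin at the centre of its underside.
- brush: Bench brush, 0.3 kg, standing on its stand. Stiff flat-faced head 36 mm thick (x), 150 mm long (y), 40 mm high; on top of it an upright wooden grip 26 mm thick (x), 90 mm long (y), from 40 to 95 mm above the bristles' underside. Origin at the centre of the underside, z up. Grasp the grip from above, fingers closing along x; sweep along x with the underside on or a few mm above the bench.
- wrench: Bystander: steel wrench, 180 mm long, lying along its x axis, origin at its middle; to be left alone.
- mug: Bystander: blue mug, 80 mm in diameter, 90 mm high, handle reaching about 35 mm out on its y side, origin under its centre; to be left alone.
- tape: Bystander: tape measure, 65 x 35 mm, 60 mm high, origin under its centre; to be left alone.
- oil: Bystander: white oil bottle, 56 mm in diameter, 150 mm high, origin under its centre; to be left alone.
- driver: Bystander: screwdriver with a red handle, 200 to 220 mm long, lying along its x axis, origin at its middle; to be left alone.

How it is judged:
By the outcome, as a careful person would: the job done as asked, in the order asked, and still so for the second after the job is handed in, with the robot touching nothing.
Of tin0, tin1, tin2, tin3 only 3 to 4 are there at a start; the rules pass over those that are not, and their reading is None.
Of offcut0, offcut1, offcut2, offcut3, offcut4 only 3 to 5 are there at a start; the rules pass over those that are not, and their reading is None.
Of jar0, jar1, jar2 only 1 to 2 are there at a start; the rules pass over those that are not, and their reading is None.
At some moment in a run one of offcut0, offcut1, offcut2, offcut3, offcut4 may be knocked a few centimetres aside while the robot is not near it.
It also fails if it takes over 210 s, if anything falls off the work surface, if the arm or the gripper's body presses on something with over 40 N, if the wrist force passes 120 N, or if a joint passes its speed limit or range.

ROBOT

A 6-joint arm with a two-finger parallel gripper is mounted at the origin on the work surface. World frame = base frame: x ahead of the robot, y to its left, z up, the work surface at z = 0. Lengths are in mm, angles in rad, forces in N, time in s.
With the tool pointing down it reaches from about 275 to 750 mm from the base axis. Payload 10.2 kg.
Tool frame: the origin (TCP) lies midway between the tips of the shut fingers; the grasp point (between the pads) lies 19 mm behind it; z points along the fingers, y is the line along which they close (so a half turn about z gives the same grasp; the last joint's range is limited). The gripper opens to 85 mm and grips with 20 to 120 N. Pads are 22 mm wide; open, the fingers measure 114 mm over their backs; the gripper's body (76 mm by 85 mm) begins 54 mm behind the grasp point. The pads swing forward as they close: fully open they stand 13 mm farther back than shut.
Start: joints at [-1.5, 0.313, 1.498, -0, 1.331, -0.223], TCP at [152.022, -502.514, 231.294] pointing down, gripper open.
Joint ranges: [-2.94, 2.94], [-0.97, 2.17], [0.19, 2.56], [-1.23, 4.37], [0.02, 3.11], [-2.88, 2.88]. Speed limits (rad/s): [2.39, 2.39, 3.01, 3.14, 3.14, 3.14].

INTERFACE

Orientations are given as a unit quaternion [w, x, y, z].
In Python, from rig import ctrl, capture, camera_info gives the robot as it stands.
- The arm moves only by the tool apply_moves, never from a script. Its argument "targets" is a list of rows, each a list of 3 entries, a list of its own where there are three numbers: the finger opening in mm, from 0 to 85.4, then the shift along the world's x, y, z in mm, then the turn, a rotation vector about the world's x, y, z in degrees. In form: [[grip, [dx, dy, dz], [rx, ry, rz]], ...]. A call has 1 to 20 rows; each row is the pose to reach, as a shift and turn from the pose commanded when the call began; what a row does not reach only later rows make up. A row lasts 1/10 s, in which the tool goes at most 50 mm and 8.59 degrees, less where a joint would pass 70% of its speed; a pose out of reach is approached as far as the arm can. A call with a gripper value outside its range is refused whole. The fingers move at their own pace and stop on an object; "squeeze" is the grip in N (left out, the last holds). Time passes only in rows, so rows that repeat a pose let the fingers close. It gives the time, the measured TCP pose, the force, the opening and the grip force at its end, in the units of the state.
- ctrl.sense(): the state, without advancing time (a new reading comes with each control period).
- capture(name): name is "scene" or "top" or "wrist"; returns (picture, depth): 420x560x3 uint8, blue, green, red; 420x560 float32, mm along the optical axis (not along the pixel's ray), 0 where there is no reading.
- camera_info(name): a dict with "vfov" (degrees; the focal length in pixels is half the picture's height over the tangent of half this angle, whatever the lens; pixels are square), "cx", "cy" (the principal point, pixels), "extrinsics" (4x4, takes a point from camera to world coordinates). Camera axes: x right, y down, z forward; pixel columns grow to the right and rows downward; lengths in mm; the calibration is good to about 2 mm. A picture is of the moment at which its call begins: read the wrist's pose just before it. camera_info takes no time and is no camera call; for the wrist camera it gives the pose at the moment of the call.
- ctrl.finish_job(): hands the job in; it is judged then, once.
The state is a dict: "time_s": time; "joints": joint angles; "dq": joint speeds; "tau": joint torques, N m; "eef_pos": TCP position; "ee_rot": TCP orientation; "force": force on the tool from outside, world axes, zero at the start; "wrist_torque": the same for the moment, N m; "grip_width": opening from 0.0 (shut) to 1.0 (fully open); "grip_force": force on a finger pad.
Only numpy, scipy, OpenCV 4.12 (cv2) and the standard library are available. Lean on these libraries where they do the work, as an engineer would, in place of code of your own. Each camera call takes 0.05 s, during which the arm holds its last target. There are 200 camera calls.

## Working session

There is one attempt and no reset: what is moved stays moved. The work goes in short steps, Python scripts to look and compute and a tool call to move; the robot and the scene stay as the last step left them, time stands still between calls to the robot, and variables do not carry over. Pictures are saved under pics/ and viewed, at most 14 in all, crops included, and the job is handed in when it is done.

Besides the shell and the picture viewer there is one more tool, called after ">>>" in YAML: its name, and indented under it one key for each argument. apply_moves: Moves the arm, as the interface text tells. Its arguments: {"type":"object","properties":{"targets":{"type":"array","items":{"type":"array"}},"squeeze":{"type":"number"}},"required":["targets"]}

```bash
mkdir -p pics
cat > h.py <<'E'
import numpy as np, cv2
from rig import ctrl, capture, camera_info
def K(name):
    i=camera_info(name); f=210/np.tan(np.radians(i['vfov'])/2); return f,i['cx'],i['cy'],np.array(i['extrinsics'])
def cloud(name,d):
    f,cx,cy,E=K(name); v,u=np.mgrid[0:420,0:560]
    P=np.stack([(u-cx)/f*d,(v-cy)/f*d,d,np.ones_like(d)],-1)@E.T
    return P[...,:3]
def ray(name,u,v,z):
    f,cx,cy,E=K(name); r=E[:3,:3]@np.array([(u-cx)/f,(v-cy)/f,1]); o=E[:3,3]
    return o+r*(z-o[2])/r[2]
E
python3 - <<'E'
from h import *
for n in('scene','top'):
    p,d=capture(n); cv2.imwrite(f'pics/{n}0.png',p); np.savez(f'{n}0.npz',p=p,d=d); i=camera_info(n); print(n,i['vfov'],i['cx'],i['cy'],np.round(i['extrinsics'],3).tolist(),(d>0).mean())
s=ctrl.sense(); print(s['time_s'],s['eef_pos'],s['ee_rot'],s['force'])
E
```

```text
scene 55.03831086500727 276.4453241115465 209.58532229887868 [[0.705, 0.605, -0.371, 964.168], [0.709, -0.6, 0.371, -282.573], [0.002, -0.524, -0.852, 852.18], [0.0, 0.0, 0.0, 1.0]] 0.9959311224489796
top 43.77258241730194 287.3040619688261 205.39432966220377 [[-0.017, -0.982, 0.186, 317.169], [-1.0, 0.019, 0.007, 66.879], [-0.011, -0.186, -0.983, 1489.677], [0.0, 0.0, 0.0, 1.0]] 0.9961352040816327
0.1 [ 151.98461868 -502.30184562  230.81511652] [-5.42004923e-04  9.89231404e-01  1.46358923e-01  2.75640064e-05] [ 0.67122312  0.33173093 -0.22167749]
```

View pics/top0.png

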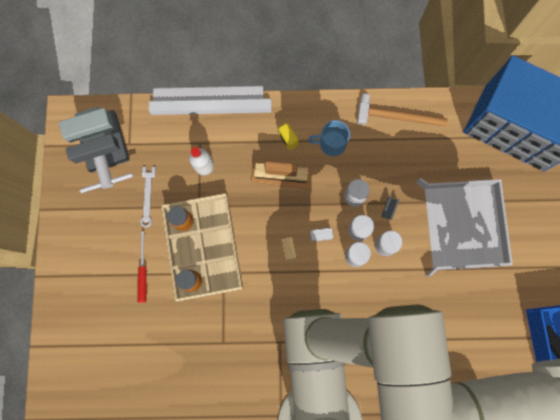

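View pics/scene0.png

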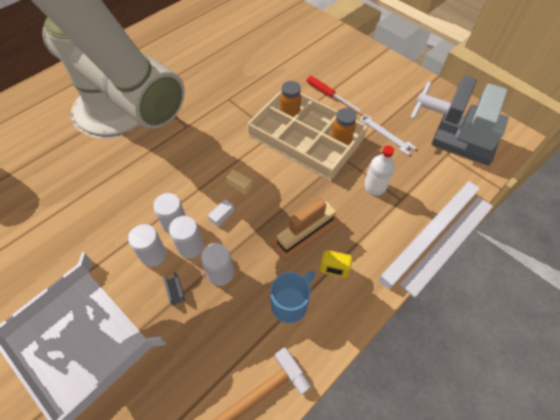

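The top view shows four tins at (357,192), (362,227), (359,254) and (389,243). The offcuts are wood (289,248), aluminium (321,235) and a dark channel (390,208). The brush is at (281,172), the crate at (203,247) with jars at (180,218) and (187,281), and the pan's mouth faces left at about x=430. The scene view shows the same things. Next I'll measure from the depth clouds of both views.

```bash
cat > m.py <<'E'
from h import *
def seg(n,p,d,zlo,zhi,roi=None,amin=25):
    P=cloud(n,d); m=((P[...,2]>zlo)&(P[...,2]<zhi)&(P[...,0]>200)&(P[...,0]<900)&(abs(P[...,1])<700)).astype(np.uint8)
    k,l,s,c=cv2.connectedComponentsWithStats(m,connectivity=4); out=[]
    for i in range(1,k):
        if s[i,4]<amin: continue
        q=P[l==i]; r=cv2.minAreaRect(q[:,:2].astype(np.float32))
        ang=r[2] if r[1][0]>=r[1][1] else r[2]-90
        out.append((np.round(c[i]).astype(int).tolist(),np.round(r[0],1).tolist(),np.round(sorted(r[1])[::-1]).tolist(),round(ang,1),round(float(np.median(q[:,2])),1),p[l==i].mean(0).astype(int).tolist(),int(s[i,4])))
    return out
E
python3 - <<'E'
from m import *
for n in('top','scene'):
    D=np.load(n+'0.npz'); P=cloud(n,D['d'])
    t=P[(P[...,0]>300)&(P[...,0]<700)&(abs(P[...,1])<400)][:,2]; h=np.histogram(t,np.arange(-10,10,1)); print(n,'bench z',np.median(t[abs(t)<8]))
    for lo,hi in((12,38),(84,105)):
        print(lo,hi)
        for o in seg(n,D['p'],D['d'],lo,hi,amin=40): print(*o)
E
```

```text
top bench z 0.00854259000050206
12 38
[209, 108] [890.2, 302.0] [362.0, 20.0] 90.0 28.5 [200, 198, 198] 854
[398, 115] [854.2, -267.4] [262.0, 61.0] 82.5 23.0 [102, 140, 179] 835
[117, 144] [810.0, 582.5] [166.0, 60.0] 9.8 28.7 [73, 73, 71] 520
[468, 130] [817.2, -454.8] [59.0, 22.0] 1.4 26.8 [87, 72, 63] 56
[337, 132] [807.4, -69.0] [68.0, 27.0] 70.8 27.6 [87, 70, 48] 73
[316, 142] [777.4, -7.8] [33.0, 26.0] -81.2 24.6 [92, 79, 64] 40
[332, 152] [751.2, -58.0] [65.0, 19.0] 85.1 25.3 [83, 70, 52] 61
[506, 152] [741.2, -556.2] [41.0, 11.0] 69.5 28.1 [93, 91, 91] 41
[91, 165] [724.4, 645.8] [34.0, 29.0] 15.7 29.3 [94, 95, 94] 111
[282, 181] [667.3, 101.9] [158.0, 18.0] 81.1 17.3 [57, 87, 117] 176
[485, 209] [594.0, -468.6] [333.0, 154.0] 44.5 25.5 [109, 108, 110] 457
[386, 206] [587.7, -206.6] [60.0, 10.0] -21.8 28.6 [76, 77, 76] 61
[203, 207] [586.2, 321.8] [102.0, 50.0] -28.6 24.7 [126, 161, 182] 92
[394, 209] [578.7, -226.9] [59.0, 7.0] -23.5 27.9 [88, 95, 101] 62
[189, 225] [545.0, 361.5] [56.0, 22.0] -40.2 24.4 [50, 93, 136] 40
[321, 234] [509.4, -17.3] [60.0, 29.0] -85.7 27.4 [18
[... 3620 characters left out ...]
469
[470, 114] [780.5, 608.3] [79.0, 17.0] -71.6 97.0 [108, 112, 111] 155
[346, 116] [560.3, 373.2] [53.0, 51.0] -17.5 98.7 [100, 101, 107] 315
[500, 125] [854.3, 632.9] [73.0, 29.0] -75.5 97.1 [114, 118, 118] 249
[382, 168] [724.2, 310.0] [54.0, 42.0] 14.5 96.1 [179, 180, 187] 234
[167, 204] [450.1, -115.4] [58.0, 56.0] -79.1 93.1 [214, 212, 218] 481
[308, 217] [695.6, 88.3] [90.0, 25.0] 72.7 99.3 [55, 89, 130] 255
[183, 228] [523.1, -126.8] [58.0, 56.0] -41.0 93.1 [213, 210, 216] 540
[142, 237] [479.7, -201.0] [58.0, 55.0] -36.0 93.1 [218, 215, 221] 555
[215, 256] [623.3, -120.4] [57.0, 56.0] -79.8 93.1 [145, 143, 148] 580
[290, 291] [783.8, -63.4] [80.0, 79.0] -2.4 87.9 [132, 110, 87] 271
```

Run:
```python
from m import *
for n in('top','scene'):
    D=np.load(n+'0.npz'); P=cloud(n,D['d']); p=D['p']
    def rect(name,c,R,lo,hi):
        m=(np.hypot(P[...,0]-c[0],P[...,1]-c[1])<R)&(P[...,2]>lo)&(P[...,2]<hi)
        k,l,s,_=cv2.connectedComponentsWithStats(m.astype(np.uint8)); i=1+np.argmax(s[1:,4]); q=P[l==i]
        r=cv2.minAreaRect(q[:,:2].astype(np.float32)); print(n,name,np.round(r[0],1),np.round(r[1],0),round(r[2],1),'z',np.round(np.percentile(q[:,2],[50,95]),1),len(q),'corners',np.round(cv2.boxPoints(r)).tolist())
    rect('crate',(470,335),200,42,56)
    rect('pan',(530,-390),190,38,52)
    rect('grip',(690,90),110,99,115)
    rect('head',(690,90),110,42,60)
    rect('stand',(690,90),110,7,18)
    rect('mug',(786,-62),110,60,98)
    rect('tape',(790,60),60,20,75)
    for nm,c in(('chan',(584,-217)),('alu',(510,-18)),('wood',(472,75))): rect(nm,c,45,13,38)
```

```text
top crate [480.4 319.2] [271. 185.] 9.6 z [48.7 53.9] 829 corners [[331.0, 388.0], [362.0, 206.0], [629.0, 251.0], [599.0, 433.0]]
top pan [ 529.4 -418.9] [273. 231.] 2.2 z [43.7 48.9] 563 corners [[389.0, -309.0], [397.0, -539.0], [670.0, -529.0], [662.0, -299.0]]
top grip [687.7  93. ] [89. 28.] 83.6 z [106.3 111.5] 293 corners [[669.0, 50.0], [697.0, 47.0], [706.0, 135.0], [679.0, 139.0]]
top head [687.2  93.2] [149.  38.] 83.4 z [51.1 56.7] 365 corners [[660.0, 21.0], [697.0, 17.0], [715.0, 165.0], [677.0, 170.0]]
top stand [685.2  94.3] [170.  62.] 81.1 z [11.6 16.7] 355 corners [[641.0, 15.0], [703.0, 5.0], [729.0, 174.0], [668.0, 183.0]]
top mug [788.1 -51.2] [101.  80.] 60.9 z [81.7 93.6] 329 corners [[729.0, -76.0], [799.0, -115.0], [848.0, -26.0], [778.0, 13.0]]
top tape [795.7  71.5] [66. 37.] 29.6 z [57.3 64.3] 320 corners [[758.0, 71.0], [776.0, 39.0], [833.0, 72.0], [815.0, 104.0]]
top chan [ 578.6 -227.1] [ 6. 59.] 66.5 z [27.9 35.2] 61 corners [[551.0, -218.0], [604.0, -242.0], [607.0, -236.0], [553.0, -212.0]]
top alu [509.4 -17.3] [29. 60.] 4.3 z [27.4 32.4] 222 cor
[... 807 characters left out ...]
.0], [705.0, 2.0], [732.0, 171.0], [672.0, 180.0]]
scene mug [778.1 -53.7] [ 79. 102.] 32.2 z [80.6 89.5] 627 corners [[717.0, -32.0], [772.0, -118.0], [839.0, -76.0], [784.0, 11.0]]
scene tape [799.   67.6] [65. 36.] 30.9 z [56.2 59.9] 610 corners [[762.0, 66.0], [780.0, 36.0], [836.0, 69.0], [818.0, 99.0]]
scene chan [ 579.6 -229.2] [ 6. 60.] 66.9 z [27.9 31.1] 105 corners [[551.0, -220.0], [606.0, -244.0], [609.0, -238.0], [553.0, -215.0]]
scene alu [510.3 -18.7] [29. 62.] 5.7 z [25.7 28.6] 316 corners [[493.0, 10.0], [499.0, -51.0], [528.0, -48.0], [522.0, 13.0]]
scene wood [472.   73.9] [62. 32.] 10.1 z [27.7 30.5] 312 corners [[439.0, 84.0], [444.0, 53.0], [506.0, 64.0], [500.0, 95.0]]
```

Both views agree to 2–4 mm. Crate centre is (480,318) at 9.9°, and the empty cells' centres are (473,361), (575,289), (488,274) and (401,259). The tins are at (622,-118), (522,-126), (478,-200) and (449,-114). I'll move to the first tin.

>>> apply_moves:
  targets:
    - [85, [47, 38, 0], [0, 0, 0]]
    - [85, [94, 77, 0], [0, 0, 0]]
    - [85, [141, 115, 0], [0, 0, 0]]
    - [85, [188, 154, 0], [0, 0, 0]]
    - [85, [235, 192, 0], [0, 0, 0]]
    - [85, [282, 230, 0], [0, 0, 0]]
    - [85, [329, 269, 0], [0, 0, 0]]
    - [85, [376, 307, 0], [0, 0, 0]]
    - [85, [423, 346, 0], [0, 0, 0]]
    - [85, [455, 372, 0], [0, 0, 0]]
    - [85, [470, 384, -20], [0, 0, 0]]
    - [85, [470, 384, -50], [0, 0, 0]]
    - [85, [470, 384, -50], [0, 0, 0]]
    - [85, [470, 384, -50], [0, 0, 0]]
  squeeze: 60

```text
time_s: 1.5
eef_pos: [622.2, -116.4, 178.3]
ee_rot: [-0.001, 0.989, 0.148, -0.002]
force: [-1.0, 0.1, -0.0]
grip_width: 0.993
grip_force: 0.0
```

```bash
cat > w.py <<'E'
from m import *
import sys
s=ctrl.sense(); n='wrist'; p,d=capture(n); print(np.round(s['eef_pos'],1),np.round(s['joints'],2),s['time_s'])
lo,hi=map(float,sys.argv[1:3])
if len(sys.argv)>3: cv2.imwrite(sys.argv[3],p)
for o in seg(n,p,d,lo,hi,amin=300): print(*o)
E
python3 w.py 80 102 pics/w1.png
```

```text
[ 622.2 -116.4  178.3] [-0.37  0.6   1.21  0.    1.34  0.9 ] 1.5
[45, 38] [692.9, 57.1] [43.0, 22.0] 43.4 91.6 [25, 50, 81] 1188
[286, 210] [624.9, -121.2] [59.0, 59.0] 45.0 97.4 [183, 179, 185] 5931
[243, 345] [492.5, -120.9] [125.0, 60.0] -11.7 96.8 [176, 174, 178] 6983
[329, 378] [492.2, -198.5] [61.0, 36.0] -73.5 92.4 [140, 138, 143] 2235
```

View pics/w1.png

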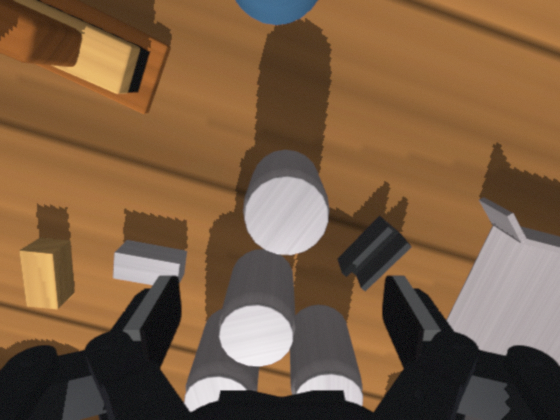

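The wrist view shows the tin at (286,205), with the other tins below it and the dark channel at (375,250). It agrees with the earlier measurement to about 3 mm, so I'll descend and grasp.

>>> apply_moves:
  targets:
    - [85, [1, -2, -30], [0, 0, 0]]
    - [85, [1, -2, -60], [0, 0, 0]]
    - [85, [1, -2, -90], [0, 0, 0]]
    - [85, [1, -2, -110], [0, 0, 0]]
    - [85, [1, -2, -122], [0, 0, 0]]
    - [85, [1, -2, -124], [0, 0, 0]]
    - [85, [1, -2, -124], [0, 0, 0]]
    - [50, [1, -2, -124], [0, 0, 0]]
    - [50, [1, -2, -124], [0, 0, 0]]
    - [50, [1, -2, -124], [0, 0, 0]]
    - [50, [1, -2, -124], [0, 0, 0]]
    - [50, [1, -2, -124], [0, 0, 0]]
    - [50, [1, -2, -124], [0, 0, 0]]
    - [50, [1, -2, -124], [0, 0, 0]]
  squeeze: 60

```text
time_s: 2.95
eef_pos: [623.6, -120.4, 59.0]
ee_rot: [0.0, 0.989, 0.146, 0.001]
force: [-1.8, 1.4, 6.8]
grip_width: 0.698
grip_force: 64.8
```

>>> apply_moves:
  targets:
    - [50, [0, 0, 30], [0, 0, 0]]
    - [50, [0, 0, 70], [0, 0, 0]]
    - [50, [0, 0, 105], [0, 0, 0]]
    - [50, [0, 0, 130], [0, 0, 0]]
    - [50, [-10, 30, 135], [0, 0, 0]]
    - [50, [-22, 72, 135], [0, 0, 4]]
    - [50, [-35, 115, 135], [0, 0, 9]]
    - [50, [-49, 158, 135], [0, 0, 14]]
    - [50, [-62, 200, 135], [0, 0, 19]]
    - [50, [-75, 243, 135], [0, 0, 24]]
    - [50, [-89, 286, 135], [0, 0, 29]]
    - [50, [-102, 329, 135], [0, 0, 34]]
    - [50, [-115, 372, 135], [0, 0, 38]]
    - [50, [-129, 415, 135], [0, 0, 38]]
    - [50, [-140, 450, 135], [0, 0, 38]]
    - [50, [-147, 472, 135], [0, 0, 38]]
    - [50, [-150, 482, 135], [0, 0, 38]]
    - [50, [-150, 482, 135], [0, 0, 38]]
    - [50, [-150, 482, 135], [0, 0, 38]]

```text
time_s: 4.85
eef_pos: [473.3, 360.6, 192.2]
ee_rot: [0.0, 0.888, 0.46, -0.0]
force: [0.5, -1.0, -5.1]
grip_width: 0.702
grip_force: 68.4
```

```bash
cat > t.py <<'E'
from m import *
import sys
# top+scene segment within a radius: x y R lo hi
x,y,R,lo,hi=map(float,sys.argv[1:6]); s=ctrl.sense(); print(np.round(s['eef_pos'],1),np.round(s['joints'],2),round(s['time_s'],2),np.round(s['force'],1))
for n in('top','scene'):
    p,d=capture(n)
    if len(sys.argv)>6: cv2.imwrite(f'pics/{n}{sys.argv[6]}.png',p)
    for o in seg(n,p,d,lo,hi,amin=40):
        if np.hypot(o[1][0]-x,o[1][1]-y)<R: print(n,*o)
E
python3 t.py 473 330 150 110 240
```

```text
[473.3 360.6 192.2] [ 0.45  0.5   1.33 -0.    1.31  1.07] 4.85 [ 0.5 -1.  -5.1]
scene [318, 78] [475.3, 351.9] [76.0, 52.0] 0.4 190.6 [117, 117, 125] 851
```

>>> apply_moves:
  targets:
    - [50, [0, 0, -30], [0, 0, 0]]
    - [50, [0, 0, -60], [0, 0, 0]]
    - [50, [0, 0, -80], [0, 0, 0]]
    - [50, [0, 0, -95], [0, 0, 0]]
    - [50, [0, 0, -107], [0, 0, 0]]
    - [50, [0, 0, -117], [0, 0, 0]]
    - [50, [0, 0, -123], [0, 0, 0]]
    - [50, [0, 0, -126], [0, 0, 0]]
    - [50, [0, 0, -127], [0, 0, 0]]
    - [50, [0, 0, -127], [0, 0, 0]]

```text
time_s: 5.95
eef_pos: [473.2, 361.6, 65.7]
ee_rot: [0.0, 0.888, 0.46, 0.0]
force: [-0.4, -0.3, -4.7]
grip_width: 0.701
grip_force: 68.3
```

>>> apply_moves:
  targets:
    - [76, [0, 0, 0], [0, 0, 0]]
    - [76, [0, 0, 0], [0, 0, 0]]
    - [76, [0, 0, 0], [0, 0, 0]]
    - [76, [0, 0, 15], [0, 0, 0]]
    - [76, [0, 0, 50], [0, 0, 0]]
    - [85, [0, 0, 95], [0, 0, 0]]
    - [85, [0, -25, 125], [0, 0, 0]]
    - [85, [0, -70, 125], [0, 0, 0]]
    - [85, [1, -118, 125], [0, 0, 0]]
    - [85, [1, -166, 125], [0, 0, 0]]
    - [85, [2, -214, 125], [0, 0, 0]]
    - [85, [2, -262, 125], [0, 0, 0]]
    - [85, [3, -310, 125], [0, 0, 0]]
    - [85, [3, -358, 125], [0, 0, 0]]
    - [85, [4, -406, 125], [0, 0, 0]]
    - [85, [4, -454, 125], [0, 0, 0]]
    - [85, [5, -500, 125], [0, 0, 0]]
    - [85, [5, -535, 125], [0, 0, 0]]
    - [85, [6, -562, 125], [0, 0, 0]]
    - [85, [6, -562, 125], [0, 0, 0]]

```text
time_s: 7.95
eef_pos: [478.9, -203.4, 190.5]
ee_rot: [0.001, 0.888, 0.459, 0.0]
force: [0.2, 0.1, 0.3]
grip_width: 0.993
grip_force: 0.0
```

```bash
python3 t.py 473 340 150 90 115
```

```text
[ 478.9 -203.4  190.5] [-0.63  0.34  1.57 -0.    1.23 -0.01] 7.95 [0.2 0.1 0.3]
top [177, 216] [558.2, 376.1] [52.0, 52.0] 81.0 101.1 [95, 95, 95] 312
top [182, 247] [471.3, 362.3] [58.0, 58.0] -27.1 100.6 [199, 198, 198] 386
top [185, 279] [386.0, 349.1] [53.0, 50.0] 89.8 100.5 [96, 96, 96] 325
scene [291, 88] [387.4, 346.9] [54.0, 51.0] -27.6 98.7 [102, 103, 108] 254
scene [317, 102] [472.9, 358.9] [59.0, 53.0] -46.3 98.9 [205, 202, 209] 312
scene [346, 116] [559.6, 373.9] [52.0, 50.0] -26.9 99.0 [103, 103, 107] 287
```

>>> apply_moves:
  targets:
    - [85, [0, 0, -40], [0, 0, 0]]
    - [85, [0, 0, -75], [0, 0, 0]]
    - [85, [0, 0, -105], [0, 0, 0]]
    - [85, [0, 0, -125], [0, 0, 0]]
    - [85, [0, 0, -133], [0, 0, 0]]
    - [85, [0, 0, -133], [0, 0, 0]]
    - [50, [0, 0, -133], [0, 0, 0]]
    - [50, [0, 0, -133], [0, 0, 0]]
    - [50, [0, 0, -133], [0, 0, 0]]
    - [50, [0, 0, -133], [0, 0, 0]]
    - [50, [0, 0, -133], [0, 0, 0]]
    - [50, [0, 0, -133], [0, 0, 0]]
    - [50, [0, 0, -133], [0, 0, 0]]

```text
time_s: 9.35
eef_pos: [479.4, -200.6, 59.0]
ee_rot: [0.001, 0.888, 0.461, 0.0]
force: [-2.9, 2.3, 9.3]
grip_width: 0.703
grip_force: 64.0
```

>>> apply_moves:
  targets:
    - [50, [0, 0, 30], [0, 0, 0]]
    - [50, [0, 0, 70], [0, 0, 0]]
    - [50, [0, 0, 105], [0, 0, 0]]
    - [50, [0, 0, 130], [0, 0, 0]]
    - [50, [5, 25, 135], [0, 0, 0]]
    - [50, [13, 68, 135], [0, 0, 0]]
    - [50, [22, 112, 135], [0, 0, 0]]
    - [50, [30, 156, 135], [0, 0, 0]]
    - [50, [39, 200, 135], [0, 0, 0]]
    - [50, [48, 244, 135], [0, 0, 0]]
    - [50, [56, 288, 135], [0, 0, 0]]
    - [50, [65, 332, 135], [0, 0, 0]]
    - [50, [74, 376, 135], [0, 0, 0]]
    - [50, [82, 420, 135], [0, 0, 0]]
    - [50, [90, 455, 135], [0, 0, 0]]
    - [50, [94, 478, 135], [0, 0, 0]]
    - [50, [96, 489, 135], [0, 0, 0]]
    - [50, [96, 489, 135], [0, 0, 0]]
    - [50, [96, 489, 135], [0, 0, 0]]

```text
time_s: 11.25
eef_pos: [574.9, 287.5, 192.3]
ee_rot: [0.0, 0.888, 0.46, -0.0]
force: [-0.0, -1.1, -4.8]
grip_width: 0.696
grip_force: 69.5
```

>>> apply_moves:
  targets:
    - [50, [0, 0, -30], [0, 0, 0]]
    - [50, [0, 0, -60], [0, 0, 0]]
    - [50, [0, 0, -80], [0, 0, 0]]
    - [50, [0, 0, -95], [0, 0, 0]]
    - [50, [0, 0, -107], [0, 0, 0]]
    - [50, [0, 0, -117], [0, 0, 0]]
    - [50, [0, 0, -123], [0, 0, 0]]
    - [50, [0, 0, -126], [0, 0, 0]]
    - [50, [0, 0, -127], [0, 0, 0]]
    - [50, [0, 0, -127], [0, 0, 0]]

```text
time_s: 12.25
eef_pos: [575.2, 288.6, 65.7]
ee_rot: [0.0, 0.888, 0.46, 0.0]
force: [0.0, 0.2, -5.0]
grip_width: 0.704
grip_force: 69.4
```

>>> apply_moves:
  targets:
    - [76, [0, 0, 0], [0, 0, 0]]
    - [76, [0, 0, 0], [0, 0, 0]]
    - [76, [0, 0, 0], [0, 0, 0]]
    - [76, [0, 0, 15], [0, 0, 0]]
    - [76, [0, 0, 50], [0, 0, 0]]
    - [85, [0, 0, 95], [0, 0, 0]]
    - [85, [-8, -25, 125], [0, 0, -4]]
    - [85, [-20, -65, 125], [0, 0, -9]]
    - [85, [-33, -105, 125], [0, 0, -14]]
    - [85, [-46, -147, 125], [0, 0, -19]]
    - [85, [-60, -190, 125], [0, 0, -24]]
    - [85, [-73, -233, 125], [0, 0, -29]]
    - [85, [-86, -276, 125], [0, 0, -34]]
    - [85, [-100, -318, 125], [0, 0, -38]]
    - [85, [-112, -358, 125], [0, 0, -38]]
    - [85, [-121, -388, 125], [0, 0, -38]]
    - [85, [-126, -402, 125], [0, 0, -38]]
    - [85, [-126, -402, 125], [0, 0, -38]]
    - [85, [-126, -402, 125], [0, 0, -38]]

```text
time_s: 14.15
eef_pos: [449.2, -113.3, 191.1]
ee_rot: [0.0, 0.989, 0.146, 0.001]
force: [0.4, 0.1, 0.6]
grip_width: 0.994
grip_force: 0.0
```

```bash
python3 t.py 500 0 470 85 107 | grep -v '\[9[0-9], 9\|10[0-9], 1'
```

```text
[ 449.2 -113.3  191.1] [-0.5   0.21  1.74  0.    1.19  0.78] 14.15 [0.4 0.1 0.6]
top [200, 160] [716.7, 318.3] [55.0, 48.0] -67.8 98.6 [130, 133, 134] 168
top [281, 168] [687.5, 92.6] [86.0, 29.0] 82.0 103.7 [55, 89, 128] 204
top [209, 210] [572.3, 288.7] [59.0, 57.0] -2.9 100.2 [131, 130, 130] 387
top [182, 248] [470.5, 361.7] [59.0, 58.0] 6.8 100.2 [198, 196, 197] 407
scene [317, 102] [473.6, 359.0] [59.0, 58.0] 1.3 98.3 [198, 196, 203] 359
scene [328, 138] [575.6, 285.0] [58.0, 57.0] -39.8 98.8 [140, 138, 145] 422
scene [382, 168] [724.6, 309.8] [54.0, 40.0] 17.4 96.7 [143, 145, 152] 247
scene [167, 204] [449.9, -115.5] [57.0, 56.0] -5.8 93.0 [214, 212, 218] 473
scene [308, 213] [689.1, 90.8] [90.0, 26.0] 83.0 104.0 [58, 94, 137] 510
scene [183, 228] [523.1, -127.1] [56.0, 55.0] -3.3 93.0 [215, 212, 218] 518
scene [290, 291] [783.9, -63.3] [78.0, 78.0] -71.9 87.9 [125, 106, 88] 257
```

Second tin is placed. Next I'll grasp the third and carry it to cell C (488,274).

>>> apply_moves:
  targets:
    - [85, [0, 0, -40], [0, 0, 0]]
    - [85, [0, 0, -75], [0, 0, 0]]
    - [85, [0, 0, -105], [0, 0, 0]]
    - [85, [0, 0, -125], [0, 0, 0]]
    - [85, [0, 0, -133], [0, 0, 0]]
    - [85, [0, 0, -133], [0, 0, 0]]
    - [50, [0, 0, -133], [0, 0, 0]]
    - [50, [0, 0, -133], [0, 0, 0]]
    - [50, [0, 0, -133], [0, 0, 0]]
    - [50, [0, 0, -133], [0, 0, 0]]
    - [50, [0, 0, -133], [0, 0, 0]]
    - [50, [0, 0, -133], [0, 0, 0]]
    - [50, [0, 0, -133], [0, 0, 0]]

```text
time_s: 15.55
eef_pos: [449.8, -113.8, 58.8]
ee_rot: [0.001, 0.989, 0.146, 0.001]
force: [-0.7, 0.4, 6.8]
grip_width: 0.702
grip_force: 64.5
```

>>> apply_moves:
  targets:
    - [50, [0, 0, 30], [0, 0, 0]]
    - [50, [0, 0, 70], [0, 0, 0]]
    - [50, [0, 0, 105], [0, 0, 0]]
    - [50, [0, 0, 130], [0, 0, 0]]
    - [50, [3, 25, 135], [0, 0, 4]]
    - [50, [7, 65, 135], [0, 0, 9]]
    - [50, [11, 108, 135], [0, 0, 14]]
    - [50, [15, 150, 135], [0, 0, 19]]
    - [50, [19, 193, 135], [0, 0, 24]]
    - [50, [23, 236, 135], [0, 0, 29]]
    - [50, [28, 280, 135], [0, 0, 34]]
    - [50, [32, 320, 135], [0, 0, 38]]
    - [50, [36, 355, 135], [0, 0, 38]]
    - [50, [38, 378, 135], [0, 0, 38]]
    - [50, [39, 388, 135], [0, 0, 38]]
    - [50, [39, 388, 135], [0, 0, 38]]
    - [50, [39, 388, 135], [0, 0, 38]]

```text
time_s: 17.25
eef_pos: [488.0, 273.6, 192.4]
ee_rot: [0.0, 0.888, 0.46, -0.0]
force: [0.5, -0.2, -4.1]
grip_width: 0.696
grip_force: 68.3
```

>>> apply_moves:
  targets:
    - [50, [0, 0, -30], [0, 0, 0]]
    - [50, [0, 0, -60], [0, 0, 0]]
    - [50, [0, 0, -80], [0, 0, 0]]
    - [50, [0, 0, -95], [0, 0, 0]]
    - [50, [0, 0, -107], [0, 0, 0]]
    - [50, [0, 0, -117], [0, 0, 0]]
    - [50, [0, 0, -123], [0, 0, 0]]
    - [50, [0, 0, -126], [0, 0, 0]]
    - [50, [0, 0, -127], [0, 0, 0]]
    - [50, [0, 0, -127], [0, 0, 0]]

```text
time_s: 18.25
eef_pos: [488.2, 274.6, 65.6]
ee_rot: [0.0, 0.888, 0.461, 0.0]
force: [0.4, -0.8, -3.7]
grip_width: 0.7
grip_force: 68.3
```

>>> apply_moves:
  targets:
    - [76, [0, 0, 0], [0, 0, 0]]
    - [76, [0, 0, 0], [0, 0, 0]]
    - [76, [0, 0, 0], [0, 0, 0]]
    - [76, [0, 0, 15], [0, 0, 0]]
    - [76, [0, 0, 50], [0, 0, 0]]
    - [85, [0, 0, 95], [0, 0, 0]]
    - [85, [2, -25, 125], [0, 0, 0]]
    - [85, [6, -68, 125], [0, 0, 0]]
    - [85, [10, -112, 125], [0, 0, 0]]
    - [85, [14, -156, 125], [0, 0, 0]]
    - [85, [18, -200, 125], [0, 0, 0]]
    - [85, [22, -245, 125], [0, 0, 0]]
    - [85, [26, -290, 125], [0, 0, 0]]
    - [85, [30, -335, 125], [0, 0, 0]]
    - [85, [33, -375, 125], [0, 0, 0]]
    - [85, [35, -400, 125], [0, 0, 0]]
    - [85, [35, -400, 125], [0, 0, 0]]
    - [85, [35, -400, 125], [0, 0, 0]]

```text
time_s: 20.05
eef_pos: [523.0, -125.5, 190.4]
ee_rot: [-0.0, 0.888, 0.46, 0.0]
force: [0.1, 0.2, -0.1]
grip_width: 0.996
grip_force: 0.0
```

>>> apply_moves:
  targets:
    - [85, [0, 0, -40], [0, 0, 0]]
    - [85, [0, 0, -75], [0, 0, 0]]
    - [85, [0, 0, -105], [0, 0, 0]]
    - [85, [0, 0, -125], [0, 0, 0]]
    - [85, [0, 0, -133], [0, 0, 0]]
    - [85, [0, 0, -133], [0, 0, 0]]
    - [50, [0, 0, -133], [0, 0, 0]]
    - [50, [0, 0, -133], [0, 0, 0]]
    - [50, [0, 0, -133], [0, 0, 0]]
    - [50, [0, 0, -133], [0, 0, 0]]
    - [50, [0, 0, -133], [0, 0, 0]]
    - [50, [0, 0, -133], [0, 0, 0]]
    - [50, [0, 0, -133], [0, 0, 0]]

```text
time_s: 21.35
eef_pos: [523.6, -125.5, 59.2]
ee_rot: [0.001, 0.888, 0.461, 0.001]
force: [-2.8, 2.5, 7.7]
grip_width: 0.701
grip_force: 63.8
```

>>> apply_moves:
  targets:
    - [50, [0, 0, 30], [0, 0, 0]]
    - [50, [0, 0, 70], [0, 0, 0]]
    - [50, [0, 0, 105], [0, 0, 0]]
    - [50, [0, 0, 130], [0, 0, 0]]
    - [50, [-8, 25, 135], [0, 0, 0]]
    - [50, [-20, 65, 135], [0, 0, 0]]
    - [50, [-33, 106, 135], [0, 0, 0]]
    - [50, [-46, 147, 135], [0, 0, 0]]
    - [50, [-60, 190, 135], [0, 0, 0]]
    - [50, [-73, 232, 135], [0, 0, 0]]
    - [50, [-87, 275, 135], [0, 0, 0]]
    - [50, [-100, 318, 135], [0, 0, 0]]
    - [50, [-112, 354, 135], [0, 0, 0]]
    - [50, [-119, 376, 135], [0, 0, 0]]
    - [50, [-122, 385, 135], [0, 0, 0]]
    - [50, [-122, 385, 135], [0, 0, 0]]
    - [50, [-122, 385, 135], [0, 0, 0]]

```text
time_s: 23.05
eef_pos: [401.3, 258.8, 192.4]
ee_rot: [0.0, 0.888, 0.46, 0.0]
force: [-0.2, -0.1, -3.4]
grip_width: 0.702
grip_force: 68.1
```

>>> apply_moves:
  targets:
    - [50, [0, 0, -30], [0, 0, 0]]
    - [50, [0, 0, -60], [0, 0, 0]]
    - [50, [0, 0, -80], [0, 0, 0]]
    - [50, [0, 0, -95], [0, 0, 0]]
    - [50, [0, 0, -107], [0, 0, 0]]
    - [50, [0, 0, -117], [0, 0, 0]]
    - [50, [0, 0, -123], [0, 0, 0]]
    - [50, [0, 0, -126], [0, 0, 0]]
    - [50, [0, 0, -127], [0, 0, 0]]
    - [50, [0, 0, -127], [0, 0, 0]]

```text
time_s: 24.05
eef_pos: [401.3, 259.6, 65.6]
ee_rot: [0.0, 0.888, 0.46, 0.0]
force: [0.2, -0.3, -3.5]
grip_width: 0.698
grip_force: 68.1
```

>>> apply_moves:
  targets:
    - [76, [0, 0, 0], [0, 0, 0]]
    - [76, [0, 0, 0], [0, 0, 0]]
    - [76, [0, 0, 0], [0, 0, 0]]
    - [76, [0, 0, 15], [0, 0, 0]]
    - [76, [0, 0, 50], [0, 0, 0]]
    - [85, [0, 0, 95], [0, 0, 0]]
    - [85, [0, 0, 135], [0, 0, 5]]
    - [85, [0, 0, 150], [0, 0, 12]]
    - [85, [0, 0, 150], [0, 0, 20]]
    - [85, [0, 0, 150], [0, 0, 28]]
    - [85, [0, 0, 150], [0, 0, 28]]

```text
time_s: 25.15
eef_pos: [401.1, 259.5, 215.6]
ee_rot: [0.0, 0.75, 0.662, 0.0]
force: [0.4, -0.3, 0.9]
grip_width: 0.995
grip_force: 0.0
```

Run:
```python
from m import *
print(ctrl.sense()['time_s'],ctrl.sense()['eef_pos'])
for n in('top','scene'):
    p,d=capture(n); np.savez(n+'1.npz',p=p,d=d); cv2.imwrite(f'pics/{n}1.png',p); P=cloud(n,d)
    X,Y,Z=P[...,0],P[...,1],P[...,2]
    # pan walls
    w=(Z>36)&(Z<54)
    def line(nm,m,ax):
        q=P[m][:,:2]; 
        if len(q)<20: print(n,nm,len(q)); return
        vx,vy,x0,y0=cv2.fitLine(q.astype(np.float32),cv2.DIST_HUBER,0,.01,.01).ravel()
        print(n,nm,'ang',round(float(np.degrees(np.arctan2(vy,vx)))%180,1),'pt',round(float(x0),1),round(float(y0),1),'range',np.round(np.percentile(q[:,ax],[1,99]),0),len(q))
    line('back',w&(X>430)&(X<640)&(Y<-490)&(Y>-560),0)
    line('left+x',w&(X>610)&(X<690)&(Y<-340)&(Y>-490),1)
    line('right-x',w&(X>370)&(X<450)&(Y<-340)&(Y>-490),1)
    for nm,m in(('wing+',w&(X>620)&(X<700)&(Y>-340)&(Y<-270)),('wing-',w&(X>360)&(X<440)&(Y>-345)&(Y<-270))):
        q=P[m]; print(n,nm,np.round(q.min(0)) if len(q) else 0,np.round(q.max(0)) if len(q) else 0)
    for lo,hi in((12,38),(88,112)):
        for o in seg(n,p,d,lo,hi,amin=50):
            if 350<o[1][0]<830 and -290<o[1][1]<450: print(n,*o)
```

```text
25.15 [401.06512896 259.50727187 215.58917235]
top back ang 2.0 pt 533.4 -527.8 range [432. 637.] 224
top left+x ang 92.2 pt 645.9 -413.4 range [-486. -343.] 126
top right-x ang 92.2 pt 411.5 -415.2 range [-488. -344.] 107
top wing+ [ 640. -339.   36.] [ 664. -299.   49.]
top wing- [ 389. -344.   37.] [ 411. -308.   49.]
top [335, 130] [812.6, -63.4] [60.0, 17.0] 85.3 25.2 [101, 82, 56] 65
top [326, 148] [764.5, -41.2] [96.0, 31.0] 63.8 25.7 [144, 122, 94] 97
top [281, 181] [666.1, 96.7] [168.0, 18.0] 81.0 16.3 [73, 112, 149] 188
top [387, 205] [587.9, -205.7] [60.0, 9.0] -24.7 28.6 [82, 83, 81] 61
top [394, 209] [579.0, -226.9] [59.0, 6.0] -23.2 28.8 [84, 91, 98] 62
top [199, 212] [570.5, 331.1] [81.0, 17.0] -3.1 24.0 [87, 110, 125] 51
top [321, 234] [509.5, -17.1] [60.0, 29.0] -85.5 27.7 [196, 195, 196] 223
top [289, 248] [471.4, 75.9] [61.0, 30.0] 10.2 29.1 [134, 186, 214] 235
top [200, 160] [717.2, 317.5] [53.0, 47.0] -64.2 101.9 [117, 119, 120] 186
top [281, 167] [687.6, 92.9] [89.0, 28.0] 83.2 105.7 [72, 117, 165] 325
top [209, 210] [571.7, 288.5] [59.0, 57.0] -6.0 100.2 [137, 
[... 1591 characters left out ...]
.0] 39.2 25.2 [106, 85, 61] 149
scene [288, 316] [801.1, -84.4] [74.0, 26.0] 38.5 25.4 [109, 90, 69] 124
scene [291, 88] [387.3, 347.2] [53.0, 52.0] -29.0 98.6 [65, 69, 75] 266
scene [317, 102] [473.3, 359.3] [58.0, 58.0] -13.2 98.8 [136, 136, 142] 331
scene [271, 108] [401.1, 256.3] [58.0, 56.0] -8.1 98.8 [196, 194, 200] 336
scene [346, 116] [559.2, 374.2] [53.0, 52.0] -86.8 98.8 [64, 67, 72] 301
scene [299, 123] [489.4, 271.0] [59.0, 56.0] -70.9 98.6 [195, 192, 198] 364
scene [328, 137] [575.0, 287.0] [57.0, 57.0] 87.0 98.6 [142, 140, 146] 393
scene [382, 166] [724.9, 310.7] [54.0, 41.0] 22.0 99.1 [139, 140, 146] 271
scene [308, 212] [688.6, 90.4] [89.0, 28.0] 83.8 104.2 [72, 117, 168] 509
```

View pics/scene1.png

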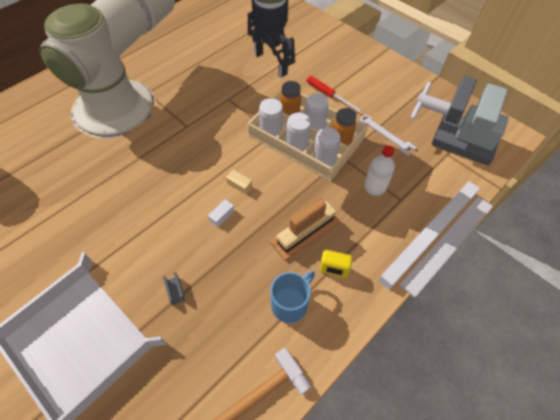

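All four tins stand in their cells, with the jars between them. The bench now holds only the offcuts, at (239,180), (220,211) and (174,288). The pan's mouth centre works out at (526,-326), turned 2.1°. Next is the brush.

>>> apply_moves:
  targets:
    - [85, [30, -17, 0], [0, 0, 0]]
    - [85, [70, -41, 0], [0, 0, 0]]
    - [85, [110, -64, 0], [0, 0, 0]]
    - [85, [150, -87, 0], [0, 0, 0]]
    - [85, [190, -110, 0], [0, 0, 0]]
    - [85, [230, -134, 0], [0, 0, 0]]
    - [85, [262, -152, 0], [0, 0, 0]]
    - [85, [280, -163, -20], [0, 0, 0]]
    - [85, [287, -167, -55], [0, 0, 0]]
    - [85, [287, -167, -55], [0, 0, 0]]
    - [85, [287, -167, -55], [0, 0, 0]]
  squeeze: 100

```text
time_s: 26.35
eef_pos: [687.8, 92.8, 160.7]
ee_rot: [-0.0, 0.75, 0.661, -0.0]
force: [0.1, 0.0, 0.6]
grip_width: 0.996
grip_force: 0.0
```

>>> apply_moves:
  targets:
    - [85, [0, 0, -35], [0, 0, 0]]
    - [85, [0, 0, -65], [0, 0, 0]]
    - [85, [0, 0, -85], [0, 0, 0]]
    - [85, [0, 0, -95], [0, 0, 0]]
    - [85, [0, 0, -98], [0, 0, 0]]
    - [85, [0, 0, -98], [0, 0, 0]]
    - [50, [0, 0, -98], [0, 0, 0]]
    - [35, [0, 0, -98], [0, 0, 0]]
    - [15, [0, 0, -98], [0, 0, 0]]
    - [15, [0, 0, -98], [0, 0, 0]]
    - [15, [0, 0, -98], [0, 0, 0]]
    - [15, [0, 0, -98], [0, 0, 0]]
    - [15, [0, 0, -98], [0, 0, 0]]
    - [15, [0, 0, -98], [0, 0, 0]]
    - [15, [0, 0, -98], [0, 0, 0]]
    - [15, [0, 0, -98], [0, 0, 0]]

```text
time_s: 27.95
eef_pos: [688.2, 92.5, 62.8]
ee_rot: [0.0, 0.75, 0.662, 0.0]
force: [-2.1, -1.4, 4.8]
grip_width: 0.289
grip_force: 98.7
```

>>> apply_moves:
  targets:
    - [15, [0, 0, 20], [0, 0, 0]]
    - [15, [0, 0, 60], [0, 0, 0]]
    - [15, [0, 0, 100], [0, 0, 0]]
    - [15, [-10, -18, 110], [0, 0, -7]]
    - [15, [-24, -42, 110], [0, 0, -15]]
    - [15, [-38, -66, 110], [0, 0, -23]]
    - [15, [-52, -90, 110], [0, 0, -31]]
    - [15, [-66, -114, 110], [0, 0, -39]]
    - [15, [-80, -138, 110], [0, 0, -47]]
    - [15, [-94, -162, 110], [0, 0, -55]]
    - [15, [-108, -186, 110], [0, 0, -63]]
    - [15, [-122, -210, 110], [0, 0, -71]]
    - [15, [-132, -228, 110], [0, 0, -78]]
    - [15, [-138, -238, 110], [0, 0, -80.7]]
    - [15, [-138, -238, 110], [0, 0, -80.7]]
    - [15, [-138, -238, 110], [0, 0, -80.7]]

```text
time_s: 29.55
eef_pos: [550.2, -144.9, 172.0]
ee_rot: [-0.0, 1.0, 0.02, -0.0]
force: [-0.4, -0.1, -3.7]
grip_width: 0.295
grip_force: 98.7
```

```bash
python3 t.py 530 -80 240 11 38 2
```

```text
[ 550.2 -144.9  172. ] [-0.46  0.46  1.45  0.    1.24  1.07] 29.55 [-0.4 -0.1 -3.7]
top [331, 152] [752.6, -51.7] [64.0, 18.0] 72.4 26.4 [124, 103, 76] 64
top [296, 180] [672.4, 48.1] [46.0, 23.0] -24.4 13.6 [74, 120, 170] 60
top [284, 180] [674.8, 82.7] [43.0, 22.0] 32.4 13.8 [73, 120, 169] 45
top [321, 234] [509.4, -17.1] [60.0, 28.0] -83.9 27.3 [196, 195, 196] 223
top [289, 248] [471.5, 75.9] [61.0, 30.0] 10.3 29.7 [133, 186, 213] 233
scene [239, 180] [472.4, 73.5] [62.0, 31.0] 10.6 27.4 [135, 186, 219] 321
scene [221, 211] [511.2, -19.2] [61.0, 29.0] -84.4 25.8 [198, 196, 202] 327
scene [178, 285] [588.7, -207.0] [61.0, 6.0] -22.8 27.3 [98, 99, 104] 99
scene [168, 289] [579.4, -229.2] [61.0, 6.0] -22.6 27.4 [97, 102, 111] 111
```

View pics/scene2.png

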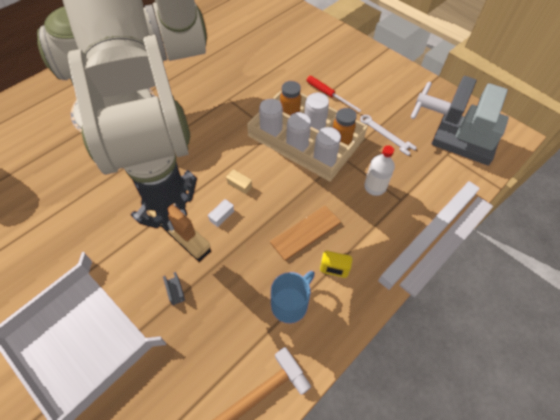

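The brush is held at (190,235), its stand is bare at (305,232), and the offcuts haven't moved. I'll descend and sweep the channel in first.

>>> apply_moves:
  targets:
    - [15, [0, 0, -40], [0, 0, 0]]
    - [15, [0, 0, -80], [0, 0, 0]]
    - [15, [0, 0, -105], [0, 0, 0]]
    - [15, [0, 0, -117], [0, 0, 0]]
    - [15, [0, 0, -120], [0, 0, 0]]
    - [15, [0, 0, -120], [0, 0, 0]]
    - [15, [0.3, -8, -120], [0, 0, 0]]
    - [15, [0.7, -20, -120], [0, 0, 0]]
    - [15, [1.2, -32, -120], [0, 0, 0]]
    - [15, [1.7, -46, -120], [0, 0, 0]]
    - [15, [2.2, -60, -120], [0, 0, 0]]
    - [15, [2.7, -75, -120], [0, 0, 0]]
    - [15, [3.3, -90, -120], [0, 0, 0]]
    - [15, [3.8, -105, -120], [0, 0, 0]]
    - [15, [4.4, -120, -120], [0, 0, 0]]
    - [15, [4.9, -135, -120], [0, 0, 0]]

```text
time_s: 31.25
eef_pos: [554.9, -281.8, 52.3]
ee_rot: [-0.0, 1.0, 0.019, -0.0]
force: [0.6, 1.0, -2.5]
grip_width: 0.296
grip_force: 98.8
```

>>> apply_moves:
  targets:
    - [15, [0.5, -14, 0], [0, 0, 0]]
    - [15, [1, -28, 0], [0, 0, 0]]
    - [15, [1.5, -42, 0], [0, 0, 0]]
    - [15, [2, -56, 0], [0, 0, 0]]
    - [15, [2.5, -69, 0], [0, 0, 0]]
    - [15, [3, -80, 0], [0, 0, 0]]
    - [15, [3.3, -88, 0], [0, 0, 0]]
    - [15, [3.4, -92, 0], [0, 0, 0]]
    - [15, [3.4, -92, 0], [0, 0, 0]]

```text
time_s: 32.15
eef_pos: [558.3, -372.9, 52.2]
ee_rot: [0.0, 1.0, 0.018, -0.0]
force: [0.9, 1.4, -2.9]
grip_width: 0.292
grip_force: 98.8
```

```bash
python3 t.py 530 -200 330 11 38 3
```

```text
[ 558.3 -372.9   52.2] [-0.76  0.8   1.19 -0.    1.15  0.77] 32.15 [ 0.9  1.4 -2.9]
top [336, 132] [806.5, -67.3] [69.0, 28.0] 73.7 25.3 [85, 68, 47] 76
top [326, 148] [765.1, -39.5] [95.0, 30.0] 59.8 24.8 [94, 81, 66] 97
top [431, 185] [644.3, -344.4] [95.0, 18.0] 78.8 23.4 [101, 102, 104] 83
top [320, 234] [509.6, -16.6] [59.0, 29.0] -85.1 27.1 [197, 196, 196] 195
top [289, 248] [471.3, 75.9] [60.0, 30.0] 10.3 29.3 [135, 188, 215] 232
scene [239, 180] [472.8, 73.5] [62.0, 31.0] 10.1 27.3 [131, 182, 214] 323
scene [220, 211] [510.3, -19.2] [61.0, 30.0] -85.8 25.8 [194, 192, 199] 326
scene [290, 288] [770.0, -46.0] [70.0, 30.0] 39.1 25.2 [105, 84, 60] 159
scene [288, 316] [801.2, -84.2] [74.0, 25.0] 39.1 24.5 [106, 87, 68] 126
scene [23, 358] [518.3, -525.5] [233.0, 67.0] -15.5 24.5 [110, 109, 115] 749
scene [113, 351] [606.6, -385.9] [80.0, 35.0] 35.2 28.5 [99, 111, 123] 181
scene [112, 378] [650.1, -405.5] [212.0, 18.0] 87.3 24.7 [117, 115, 122] 626
scene [95, 359] [595.7, -417.3] [61.0, 7.0] 2.2 27.4 [111, 109, 111] 149
```

View pics/scene3.png

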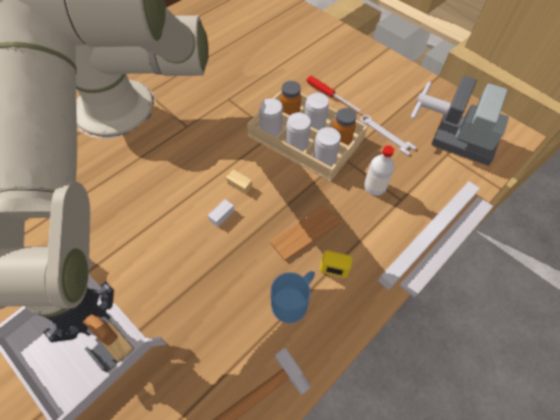

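The channel sits in the pan just ahead of the brush at (100,357), and the other two offcuts are unmoved. I'll go behind the wood piece for the second sweep.

>>> apply_moves:
  targets:
    - [15, [-0.5, 12, 0], [0, 0, 0]]
    - [15, [-1, 25, 0], [0, 0, 0]]
    - [15, [-1.5, 38, 10], [0, 0, 0]]
    - [15, [-1.5, 40, 50], [0, 0, 0]]
    - [15, [-1.5, 40, 95], [0, 0, 0]]
    - [15, [-5, 60, 120], [0, 0, 0]]
    - [15, [-11, 100, 120], [0, 0, 0]]
    - [15, [-17, 140, 120], [0, 0, 0]]
    - [15, [-24, 185, 120], [0, 0, 0]]
    - [15, [-31, 230, 120], [0, 0, 0]]
    - [15, [-38, 275, 120], [0, 0, 0]]
    - [15, [-45, 320, 120], [0, 0, 0]]
    - [15, [-52, 365, 120], [0, 0, 0]]
    - [15, [-58, 410, 120], [0, 0, 0]]
    - [15, [-65, 452, 120], [0, 0, 0]]
    - [15, [-70, 486, 120], [0, 0, 0]]
    - [15, [-73, 505, 120], [0, 0, 0]]
    - [15, [-74, 510.5, 120], [0, 0, 0]]
    - [15, [-74, 510.5, 120], [0, 0, 0]]
    - [15, [-74, 510.5, 120], [0, 0, 0]]

```text
time_s: 34.25
eef_pos: [484.3, 137.5, 172.6]
ee_rot: [0.0, 1.0, 0.018, 0.0]
force: [0.6, -0.0, -2.4]
grip_width: 0.294
grip_force: 99.0
```

```bash
python3 t.py 520 -180 330 11 38
```

```text
[484.3 137.5 172.6] [ 0.04  0.32  1.65 -0.    1.17  1.58] 34.25 [ 0.6 -0.  -2.4]
top [336, 132] [805.6, -66.8] [69.0, 29.0] 74.9 25.5 [101, 82, 56] 75
top [326, 148] [765.4, -40.0] [98.0, 31.0] 62.9 24.4 [145, 123, 96] 102
top [289, 176] [683.6, 75.9] [133.0, 60.0] 82.4 13.5 [75, 122, 172] 456
top [491, 212] [581.5, -483.5] [300.0, 149.0] 42.9 24.8 [119, 118, 120] 460
top [460, 202] [595.1, -415.7] [60.0, 9.0] 1.6 27.0 [96, 95, 93] 84
top [452, 202] [594.5, -394.5] [60.0, 16.0] 2.0 27.1 [79, 78, 75] 87
top [321, 234] [509.8, -17.2] [60.0, 29.0] -85.8 27.1 [198, 197, 198] 225
top [291, 249] [472.0, 69.5] [61.0, 21.0] 3.1 29.3 [137, 188, 216] 150
scene [239, 180] [472.4, 73.6] [63.0, 32.0] 11.0 27.6 [132, 183, 216] 322
scene [221, 211] [510.3, -19.4] [61.0, 30.0] -84.5 25.6 [195, 193, 200] 326
scene [39, 327] [466.2, -474.1] [329.0, 152.0] -40.7 24.5 [113, 112, 118] 1286
scene [290, 288] [769.8, -45.8] [70.0, 29.0] 39.8 24.4 [108, 86, 62] 154
scene [288, 316] [801.0, -84.3] [74.0, 25.0] 38.5 25.7 [112, 92, 71] 127
scene [106, 350] [595.2, -393.4] [60.0, 6.0] 2.6 27.5 [107, 104, 105] 136
scene [112, 378] [649.7, -405.3] [212.0, 18.0] 87.5 25.0 [119, 118, 124] 631
scene [95, 359] [595.4, -417.3] [61.0, 6.0] 2.1 27.3 [112, 109, 111] 150
```

>>> apply_moves:
  targets:
    - [15, [0, 0, -40], [0, 0, 0]]
    - [15, [0, 0, -80], [0, 0, 0]]
    - [15, [0, 0, -105], [0, 0, 0]]
    - [15, [0, 0, -117], [0, 0, 0]]
    - [15, [0, 0, -120], [0, 0, 0]]
    - [15, [0, 0, -120], [0, 0, 0]]
    - [15, [0.4, -10, -120], [0, 0, 0]]
    - [15, [0.8, -22, -120], [0, 0, 0]]
    - [15, [1.2, -34, -120], [0, 0, 0]]
    - [15, [1.8, -48, -120], [0, 0, 0]]
    - [15, [2.3, -62, -120], [0, 0, 0]]
    - [15, [2.8, -76, -120], [0, 0, 0]]
    - [15, [3.3, -90, -120], [0, 0, 0]]
    - [15, [3.8, -104, -120], [0, 0, 0]]
    - [15, [4.3, -118, -120], [0, 0, 0]]
    - [15, [4.8, -132, -120], [0, 0, 0]]
    - [15, [5.3, -146, -120], [0, 0, 0]]
    - [15, [5.9, -160, -120], [0, 0, 0]]

```text
time_s: 36.15
eef_pos: [490.2, -23.2, 52.3]
ee_rot: [-0.0, 1.0, 0.019, -0.0]
force: [-0.5, 0.5, -1.8]
grip_width: 0.298
grip_force: 99.2
```

>>> apply_moves:
  targets:
    - [15, [0.5, -14, 0], [0, 0, 0]]
    - [15, [1, -28, 0], [0, 0, 0]]
    - [15, [1.5, -42, 0], [0, 0, 0]]
    - [15, [2.1, -56, 0], [0, 0, 0]]
    - [15, [2.6, -70, 0], [0, 0, 0]]
    - [15, [3.1, -84, 0], [0, 0, 0]]
    - [15, [3.6, -98, 0], [0, 0, 0]]
    - [15, [4.1, -112, 0], [0, 0, 0]]
    - [15, [4.6, -126, 0], [0, 0, 0]]
    - [15, [5.1, -140, 0], [0, 0, 0]]
    - [15, [5.6, -154, 0], [0, 0, 0]]
    - [15, [6.1, -168, 0], [0, 0, 0]]
    - [15, [6.6, -180, 0], [0, 0, 0]]
    - [15, [6.6, -180, 0], [0, 0, 0]]

```text
time_s: 37.55
eef_pos: [496.9, -203.7, 52.3]
ee_rot: [0.0, 1.0, 0.018, 0.0]
force: [-0.8, -0.3, -3.2]
grip_width: 0.295
grip_force: 99.1
```

```bash
python3 t.py 510 -200 220 11 38 4
```

```text
[ 496.9 -203.7   52.3] [-0.61  0.55  1.66 -0.    0.93  0.93] 37.55 [-0.8 -0.3 -3.2]
top [452, 202] [593.5, -391.0] [60.0, 9.0] 2.2 26.5 [78, 77, 74] 89
scene [148, 274] [515.9, -238.0] [121.0, 30.0] 2.8 26.9 [186, 207, 224] 670
scene [175, 277] [571.0, -201.0] [36.0, 7.0] 81.7 26.1 [66, 92, 113] 88
scene [106, 350] [594.7, -393.3] [61.0, 6.0] 2.5 27.7 [110, 107, 108] 135
```

View pics/scene4.png

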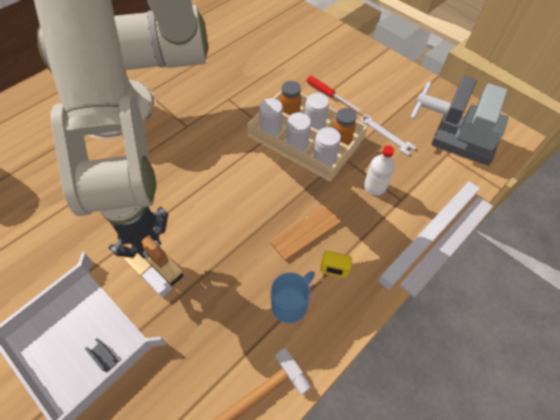

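Both pieces ride side by side against the brush face at (148,275). I'll continue into the pan.

>>> apply_moves:
  targets:
    - [15, [0.5, -14, 0], [0, 0, 0]]
    - [15, [1, -28, 0], [0, 0, 0]]
    - [15, [1.5, -42, 0], [0, 0, 0]]
    - [15, [2.1, -56, 0], [0, 0, 0]]
    - [15, [2.6, -70, 0], [0, 0, 0]]
    - [15, [3.1, -84, 0], [0, 0, 0]]
    - [15, [3.6, -98, 0], [0, 0, 0]]
    - [15, [4.1, -112, 0], [0, 0, 0]]
    - [15, [4.6, -126, 0], [0, 0, 0]]
    - [15, [5, -138, 0], [0, 0, 0]]
    - [15, [5.4, -149, 0], [0, 0, 0]]
    - [15, [5.8, -159, 0], [0, 0, 0]]
    - [15, [6.2, -168, 0], [0, 0, 0]]
    - [15, [6.4, -175, 0], [0, 0, 0]]
    - [15, [6.4, -177, 0], [0, 0, 0]]
    - [15, [6.4, -177, 0], [0, 0, 0]]

```text
time_s: 39.25
eef_pos: [503.2, -379.3, 52.3]
ee_rot: [0.0, 1.0, 0.019, 0.0]
force: [-0.1, -0.0, -2.8]
grip_width: 0.291
grip_force: 99.2
```

>>> apply_moves:
  targets:
    - [15, [-0.5, 12, 0], [0, 0, 0]]
    - [15, [-1, 25, 0], [0, 0, 0]]
    - [15, [-2, 50, 0], [0, 0, 0]]
    - [15, [-2, 60, 40], [0, 0, 0]]
    - [15, [-2, 60, 85], [0, 0, 0]]
    - [15, [-2, 80, 120], [0, 0, 0]]
    - [15, [-2, 125, 120], [0, 0, 0]]
    - [15, [-2, 170, 120], [0, 0, 0]]
    - [15, [-2, 215, 120], [0, 0, 0]]
    - [15, [-2, 240, 120], [0, 0, 0]]
    - [15, [-2, 240, 120], [0, 0, 0]]

```text
time_s: 40.35
eef_pos: [500.7, -134.9, 172.6]
ee_rot: [-0.0, 1.0, 0.021, 0.0]
force: [-0.3, -0.2, -2.3]
grip_width: 0.292
grip_force: 99.6
```

```bash
python3 t.py 530 -380 150 11 38 5
python3 - <<'E'
from m import *
s=ctrl.sense(); p,d=capture('scene'); P=cloud('scene',d)
for o in seg('scene',p,d,6,20,amin=150):
    if np.hypot(o[1][0]-688,o[1][1]-92)<60: print('stand',o)
E
```

```text
[ 500.7 -134.9  172.6] [-0.49  0.35  1.6   0.    1.19  1.04] 40.35 [-0.3 -0.2 -2.3]
top [485, 209] [593.7, -468.6] [334.0, 157.0] 44.7 24.6 [123, 122, 124] 497
top [467, 197] [608.4, -435.5] [60.0, 9.0] 34.3 25.4 [96, 94, 92] 88
top [460, 225] [537.9, -411.5] [162.0, 45.0] -4.0 27.5 [148, 168, 179] 616
scene [39, 327] [466.0, -473.9] [329.0, 152.0] -41.0 24.3 [115, 114, 120] 1308
scene [80, 333] [539.6, -417.2] [163.0, 42.0] 2.2 26.9 [177, 197, 213] 1111
scene [111, 378] [649.7, -405.3] [212.0, 18.0] 87.3 25.2 [121, 120, 126] 634
scene [89, 371] [608.8, -437.2] [61.0, 6.0] 34.5 27.9 [115, 113, 114] 136
stand ([305, 232], [688.5, 92.0], [170.0, 61.0], 81.9, 10.2, [84, 136, 193], 1603)
```

View pics/scene5.png

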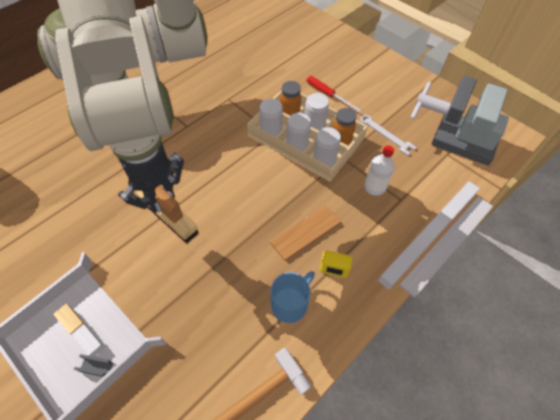

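All three offcuts lie well inside the pan: wood (68,319), aluminium (88,342), channel (93,365). Nothing else has moved. I'll return the brush to its stand at (688,92), about 81.5°.

>>> apply_moves:
  targets:
    - [15, [10, 12, 0], [0, 0, 5]]
    - [15, [28, 35, 0], [0, 0, 12]]
    - [15, [46, 57, 0], [0, 0, 20]]
    - [15, [64, 79, 0], [0, 0, 28]]
    - [15, [82, 101, 0], [0, 0, 36]]
    - [15, [100, 124, 0], [0, 0, 44]]
    - [15, [118, 146, 0], [0, 0, 52]]
    - [15, [136, 168, 0], [0, 0, 60]]
    - [15, [154, 190, 0], [0, 0, 68]]
    - [15, [170, 210, 0], [0, 0, 75]]
    - [15, [182, 225, 0], [0, 0, 79.4]]
    - [15, [187, 231, 0], [0, 0, 79.4]]
    - [15, [187, 231, -20], [0, 0, 79.4]]
    - [15, [187, 231, -55], [0, 0, 79.4]]
    - [15, [187, 231, -80], [0, 0, 79.4]]
    - [15, [187, 231, -80], [0, 0, 79.4]]
    - [15, [187, 231, -80], [0, 0, 79.4]]

```text
time_s: 42.2
eef_pos: [688.5, 91.1, 93.1]
ee_rot: [0.0, 0.758, 0.652, 0.0]
force: [-0.0, 0.7, -1.9]
grip_width: 0.291
grip_force: 99.4
```

Run:
```python
from m import *
print(ctrl.sense()['eef_pos'],ctrl.sense()['time_s'])
for n in('top','scene'):
    p,d=capture(n); P=cloud(n,d)
    for nm,lo,hi in(('head',72,92),('stand',6,20)):
        m=(np.hypot(P[...,0]-688,P[...,1]-92)<105)&(P[...,2]>lo)&(P[...,2]<hi); q=P[m][:,:2].astype(np.float32); r=cv2.minAreaRect(q); print(n,nm,np.round(r[0],1),np.round(r[1]),round(r[2],1),len(q))
```

```text
[688.53625432  91.09556922  93.11052018] 42.2
top head [687.3  84.4] [134.  34.] 80.2 52
top stand [716.2  73.5] [201. 133.] 61.8 91
scene head [690.9  89.8] [151.  36.] 80.9 415
scene stand [730.4  74.9] [176. 116.] 68.3 788
```

>>> apply_moves:
  targets:
    - [15, [-1, 1.5, -10], [0, 0, 0.5]]
    - [15, [-1, 1.5, -20], [0, 0, 0.5]]
    - [15, [-1, 1.5, -25], [0, 0, 0.5]]
    - [15, [-1, 1.5, -28], [0, 0, 0.5]]
    - [15, [-1, 1.5, -29.5], [0, 0, 0.5]]
    - [15, [-1, 1.5, -29.5], [0, 0, 0.5]]
    - [15, [-1, 1.5, -29.5], [0, 0, 0.5]]

```text
time_s: 43.0
eef_pos: [687.4, 93.5, 63.0]
ee_rot: [0.0, 0.755, 0.656, 0.0]
force: [-0.5, 0.4, -2.2]
grip_width: 0.293
grip_force: 99.6
```

>>> apply_moves:
  targets:
    - [50, [0, 0, 0], [0, 0, 0]]
    - [85, [0, 0, 0], [0, 0, 0]]
    - [85, [0, 0, 0], [0, 0, 0]]
    - [85, [0, 0, 0], [0, 0, 0]]
    - [85, [0, 0, 0], [0, 0, 0]]
    - [85, [0, 0, 20], [0, 0, 0]]
    - [85, [0, 0, 60], [0, 0, 0]]
    - [85, [0, 0, 110], [0, 0, 0]]
    - [85, [-30, -20, 140], [0, 0, 0]]
    - [85, [-75, -40, 140], [0, 0, 0]]
    - [85, [-120, -60, 140], [0, 0, 0]]
    - [85, [-165, -80, 140], [0, 0, 0]]
    - [85, [-200, -100, 140], [0, 0, 0]]
    - [85, [-200, -100, 140], [0, 0, 0]]

```text
time_s: 44.4
eef_pos: [484.1, -7.7, 203.2]
ee_rot: [-0.0, 0.755, 0.655, -0.0]
force: [0.9, 0.2, 0.4]
grip_width: 0.998
grip_force: 0.0
```

Run:
```python
from m import *
print(ctrl.sense()['eef_pos'],ctrl.sense()['time_s'])
for n in('top','scene'):
    p,d=capture(n); cv2.imwrite(f'pics/{n}6.png',p); P=cloud(n,d)
    for nm,lo,hi in(('grip',99,115),('head',42,60),('stand',7,18)):
        m=(np.hypot(P[...,0]-688,P[...,1]-92)<105)&(P[...,2]>lo)&(P[...,2]<hi); k,l,s,_=cv2.connectedComponentsWithStats(m.astype(np.uint8)); i=1+np.argmax(s[1:,4]); q=P[l==i]; r=cv2.minAreaRect(q[:,:2].astype(np.float32)); print(n,nm,np.round(r[0],1),np.round(r[1]),round(r[2],1),len(q),round(float(np.median(q[:,2])),1))
```

```text
[484.1484941   -7.68500932 203.1557446 ] 44.4
top grip [686.6  94.5] [89. 27.] 82.1 298 105.8
top head [686.7  94.4] [150.  39.] 82.1 368 51.4
top stand [686.8  93.1] [174.  61.] 82.0 348 11.5
scene grip [688.5  90.8] [89. 26.] 83.1 420 104.6
scene head [688.2  91.5] [149.  37.] 82.6 516 50.0
scene stand [688.3  90.9] [170.  61.] 81.3 567 10.3
```

View pics/scene6.png

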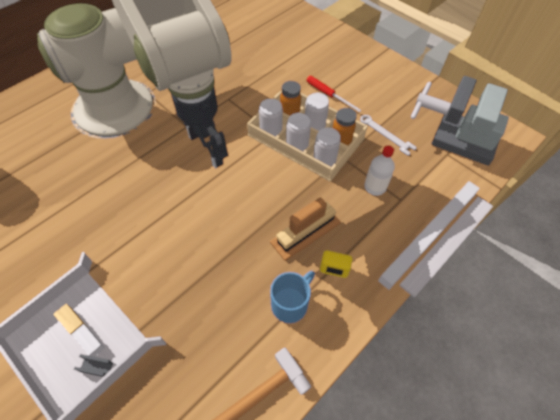

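The brush is centred on its stand at (305,222) within about 1 mm and 1°. The tins are in their cells, the offcuts are in the pan at (85,342), and the robot is touching nothing.

```bash
python3 -c "
from rig import ctrl
print(ctrl.finish_job())"
```

```text
the job is handed in; nothing more can be done
None
```

I handed the job in at about 44 s: four tins are upright in their own cells, three offcuts are swept well inside the pan, and the brush is back on its stand and lined up with it; the judge returned no verdict.

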